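# Clamp a soled shoe last in the bench jig

## Robot

A 6-joint arm with a two-finger parallel gripper is mounted at the origin on the work surface. World frame = base frame: x ahead of the robot, y to its left, z up, the work surface at z = 0. Lengths are in mm, angles in rad, forces in N, time in s.
With the tool pointing down it reaches from about 250 to 775 mm from the base axis. Payload 8.9 kg.
Tool frame: the origin (TCP) lies midway between the tips of the shut fingers; the grasp point (between the pads) lies 19 mm behind it (r.tcp_to_grasp is the distance from the TCP to the grasp point, in mm); z points along the fingers, y is the line along which they close (so a half turn about z gives the same grasp; the last joint's range is limited). The gripper opens to 85 mm and grips with 20 to 120 N. Pads are 22 mm wide; open, the fingers measure 114 mm over their backs; the gripper's body (76 mm by 85 mm) begins 54 mm behind the grasp point. The pads swing forward as they close: fully open they stand 13 mm farther back than shut.
Start: joints at [1.057, 0.291, -0.153, 1.127, 0, 1.431], TCP at [192.189, 488.556, 231.305] pointing down, gripper open.
Joint ranges: [-2.52, 2.52], [-0.91, 1.74], [-1.3, 1.37], [-1.96, 2.02], [-1.52, 1.47], [-3.14, 3.14]. Speed limits (rad/s): [2.22, 2.22, 2.79, 3.14, 3.14, 3.14].

## Interface

Orientations are given as a unit quaternion [w, x, y, z].
In Python, from cell import r, hand, inverse_kinematics, readout, read_camera, order, find_in, cut_out gives the robot as it stands. The module is installed in compiled form; this text tells all that it offers. Calls block until the motion is done:
- r.move_pose(position, orientation): joint-space move of the TCP to a pose.
- r.servo_line(position, attitude=None, v=150, stop_force=None): straight line of the TCP; attitude=None keeps the orientation; v is the mean speed in mm/s. With stop_force (N) it stops when the force on the tool has changed by that much, and returns True; else False.
- r.move_joints(angles): joint-space move.
- hand.grip(opening): opening from 0.0 (shut) to 1.0 (fully open); the grip force is fixed at half the most; returns when the fingers have stopped.
- r.dwell(seconds).
- inverse_kinematics(position, orientation): joint angles nearest the present ones, or None.
- readout.read_state(): the state.
- read_camera(name): name is "scene" or "top" or "wrist"; returns a dict with "image" (400x640x3 uint8, blue, green, red), "range_z" (400x640 float32, mm along the optical axis (not along the pixel's ray), 0 where there is no reading), "fx", "fy", "cx", "cy" (pixels), "xyz" and "orientation" of the camera in the world. Camera axes: x right, y down, z forward; pixel columns grow to the right and rows downward; lengths in mm; the calibration is good to about 2 mm. A picture is of the moment at which its call begins.
A pose or a line that the arm cannot do raises r.MotionError and nothing moves.
- order.finish_job(): hands the job in; it is judged then, once.
Trained networks look in a picture, given as the dict that the camera call returned (one of the last four; its "shot" number tells which), for a name from the list of things; names that differ only in an ending like _2 or _b are one class to them, and where a whole thing is asked for, a point or a joint stands for the part that bears it (a point fixed in the world has none). Each returns a list of dicts, best first, with "score" (0 to 1); they miss things now and then, are a little off and sometimes report something else, mostly with a low value. They report only what shows in the picture. A call takes as long as a camera call. They do not tell look-alikes from the thing itself.
- find_in(label, picture): "position" ([x, y, z] in mm, in world coordinates, good to about 4 mm: the middle of the surface that is visible of it).
- cut_out(label, picture): "mask" (400x640 bool, what is visible of it).
The state is a dict: "clock": time; "q": joint angles; "dq": joint speeds; "joint_torque": joint torques, N m; "position": TCP position; "eef_rot": TCP orientation; "ft_force": force on the tool from outside, world axes, zero at the start; "wrist_torque": the same for the moment, N m; "gripper_width": opening from 0.0 (shut) to 1.0 (fully open); "finger_force": force on a finger pad.
Only numpy, scipy, OpenCV 4.12 (cv2) and the standard library are available. Lean on these libraries where they do the work, as an engineer would, in place of code of your own. Each camera call takes 0.05 s, during which the arm holds its last target. There are 200 camera calls.

## Task

Clamp the newly soled shoe last in its bench jig: push the steel clamp strap round with a finger until it lies over the sole against its stop pin, and only then push the cam lever fully down so that the rubber pad stays pressed on the sole. Pushing with closed fingers is enough: lift nothing, and leave the last, the jar, the tin and the hammer where they are.

Things in the scene. Friction and masses are not known exactly. Their poses are not given: they have to be found in the camera images.
- jig: dark steel base plate of the clamping jig, fixed to the bench, 12 mm thick, x -75 to +175, y -150 to +150 mm. Origin on the bench surface below where the pad sits once the strap is home; z up. Pivot post (radius 17 mm) at x +130, y 0; stop pin (14 mm diameter, top 118 mm above the bench) at x +92, y -21.5 mm; wooden end blocks (top 34 mm) at y +-136 mm
- pivot (a point): point on the upright axis of the strap's pivot post, at mid height of the strap (108 mm above the bench), 130 mm from the jig's origin along its +x. The strap's boss here has radius 22 mm, with a nut up to 126 mm
- strap (a joint): angle of the clamp strap about the pivot, rad. 0 = home against the stop pin, pointing along the jig's -x over the sole; at a it points along (-cos a, sin a) in the jig's x, y, so it opens to +y; range 0 to 1.6. Steel bar 28 mm wide, 98 to 118 mm above the bench, reaching 150 mm from the pivot axis. Stiff: turns with about 0.22 N m and stays where left
- push_point (a point): point in the middle of the strap bar (in width and height), 80 mm from the pivot axis, on a free stretch of bar to push on; moves with the strap. The sole's top lies 23 mm below the bar's underside
- lever (a joint): angle of the cam lever on the strap, rad. 0 = fully up (rising 0.75 rad above level, leaning away from the pivot), 0.75 = fully down (level, pointing out past the strap's end). Stays where left; needs about 0.22 N m, up to 0.35 near the end. Its cam moves the pad 10 mm down, and the pad's spring (2 N per mm) presses the sole
- lever_tip (a point): free end of the cam lever, on its centre line. Flat bar 110 mm long from hinge axis to this end, 20 mm wide, 9 mm thick, with a black grip 26 mm wide, 13 mm thick over its outer 55 mm. The level hinge axis crosses the strap 130 mm from the pivot axis, 130 mm above the bench, between two small cheeks (top 134 mm)
- pad: round rubber pressure pad, 34 mm diameter, 8 mm thick, under the strap 130 mm from the pivot axis; origin at the centre of its lower face, 80 mm above the bench with the lever up. Pressed by the cam lever
- last: loose wooden shoe last lying sole up in the jig, 240 mm long along its own y, up to 88 mm wide, 63 mm high, about 0.8 kg, with a black rubber sole on top (top face 75 mm above the bench). Origin at the centre of its underside
- jar: amber glass glue jar with black cap, 64 mm diameter, 85 mm high, origin at the centre of its underside; a bystander
- tin: flat polish tin, dark with a white lid, 72 mm diameter, 30 mm high, origin at the centre of its underside; a bystander
- hammer: wooden-handled hammer, 260 mm long, 26 mm high, lying on the bench beside the jig on its +y side; origin about the middle of its length, underside; a bystander
Mind the look-alikes: they are no part of the job. Of the things shaped like the last, the wooden one is meant.

How it is judged:
By the outcome, as a careful person would: the job done as asked, in the order asked, and still so for the second after the job is handed in, with the robot touching nothing.
It also fails if it takes over 48 s, if anything falls off the work surface, if the arm or the gripper's body presses on something with over 40 N, if the wrist force passes 120 N, or if a joint passes its speed limit or range.

## Working session

There is one attempt and no reset: what is moved stays moved. The work goes in short steps, each a Python script; the robot and the scene stay as the last script left them, time stands still between calls to the robot, and variables do not carry over. Pictures are saved under pics/ and viewed, at most 10 in all, crops included, and the job is handed in when it is done.

```bash
mkdir -p pics; cat > h.py <<'E'
import numpy as np, cv2
from scipy.spatial.transform import Rotation as R
from cell import *
def cloud(p):
    z=p["range_z"]; v,u=np.mgrid[:z.shape[0],:z.shape[1]]
    c=np.stack([(u-p["cx"])/p["fx"]*z,(v-p["cy"])/p["fy"]*z,z],-1)
    w,x,y,zz=p["orientation"]
    W=c@R.from_quat([x,y,zz,w]).as_matrix().T+np.array(p["xyz"])
    W[z<=0]=np.nan
    return W
E
python3 - <<'E'
from h import *
ims=[]
for n in("top","scene"):
    p=read_camera(n); cv2.imwrite(f"pics/{n}.png",p["image"]); W=cloud(p); np.save(n,W)
    print(n,np.round(p["xyz"]))
    for l in("jig","strap","push_point","lever","lever_tip","pad","last","jar","tin","hammer"):
        print(l,[(np.round(d["position"]).tolist(),round(d["score"],2)) for d in find_in(l,p)][:3])
E
```

```text
top [ 288.  -37. 1312.]
jig [([595.0, -78.0, 10.0], 0.88)]
strap [([623.0, 1.0, 116.0], 0.78), ([515.0, -105.0, 74.0], 0.53), ([607.0, 76.0, 168.0], 0.36)]
push_point [([621.0, 1.0, 124.0], 0.8), ([577.0, -335.0, 81.0], 0.43)]
lever [([608.0, 76.0, 169.0], 0.81)]
lever_tip [([604.0, 72.0, 168.0], 0.67)]
pad []
last [([257.0, 284.0, 65.0], 0.89), ([514.0, -102.0, 72.0], 0.84), ([255.0, -233.0, 63.0], 0.66)]
jar [([576.0, -337.0, 78.0], 0.87)]
tin [([490.0, -307.0, 27.0], 0.9), ([598.0, -79.0, 10.0], 0.64)]
hammer [([530.0, 130.0, 24.0], 0.85)]
scene [854. 476. 794.]
jig [([622.0, -29.0, 11.0], 0.67), ([632.0, 11.0, 122.0], 0.65)]
strap [([626.0, 10.0, 116.0], 0.76)]
push_point [([631.0, 10.0, 118.0], 0.81)]
lever [([610.0, 83.0, 172.0], 0.56)]
lever_tip [([612.0, 81.0, 172.0], 0.68)]
pad [([626.0, 42.0, 86.0], 0.44)]
last [([274.0, -216.0, 62.0], 0.98), ([269.0, 288.0, 61.0], 0.8), ([523.0, -90.0, 77.0], 0.55)]
jar [([587.0, -320.0, 59.0], 0.95)]
tin [([500.0, -294.0, 31.0], 0.79)]
hammer [([580.0, 138.0, 22.0], 0.87)]
```

View pics/top.png

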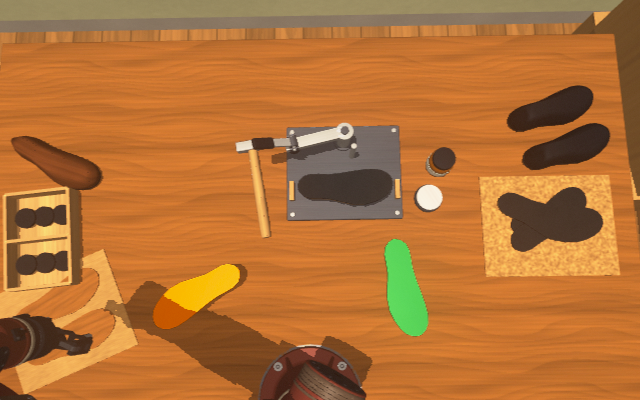

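View pics/scene.png

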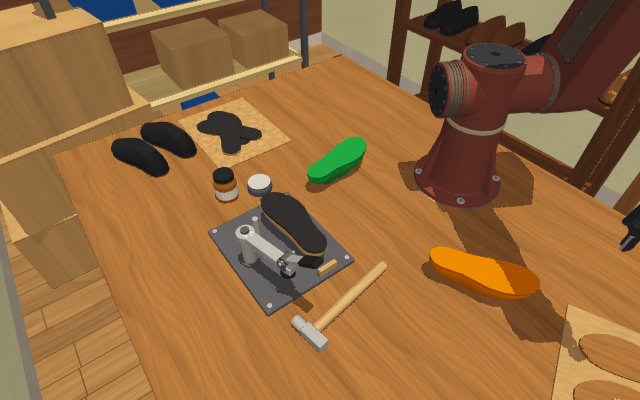

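The top view shows the jig at about (287–403, 126–220), with its pivot at (345,130). The strap points left (+y) to about (290,142), with the lever beyond it, and the hammer lies below the lever. The scene view agrees. Next I fit the jig's pose.

```bash
python3 - <<'E'
from h import *
p=read_camera("top");W=cloud(p)
X,Y,Z=W[...,0],W[...,1],W[...,2]
roi=(X>400)&(X<740)&(Y>-280)&(Y<110)
m=roi&(Z>7)&(Z<17)
hs=p["image"].astype(int); m&=(hs.max(2)-hs.min(2)<40)
k=cv2.morphologyEx(m.astype(np.uint8),cv2.MORPH_OPEN,np.ones((3,3)))>0
rc=cv2.minAreaRect(W[k][:,:2].astype(np.float32));print("plate",rc,np.median(Z[k]))
m=roi&(Z>110)&(Z<130)
print("strap-level pts",m.sum()); q=W[m][:,:2]
print(cv2.minAreaRect(q.astype(np.float32)))
m2=roi&(Z>120)&(Z<130)&(Y<10); print("nut",W[m2].mean(0) if m2.any() else 0, m2.sum())
m3=roi&(Z>135)&(Z<215);print("lever",W[m3].mean(0),W[m3].min(0),W[m3].max(0))
for l in("last",):
  for d in cut_out(l,p):
    w=W[d["mask"]&(Z>60)&(Z<85)]; 
    if len(w): print(l,np.nanmean(w,0),cv2.minAreaRect(w[:,:2].astype(np.float32)))
crop=p["image"][100:240,220:460]; cv2.imwrite("pics/c1.png",cv2.resize(crop,None,fx=3.3,fy=3.3,interpolation=cv2.INTER_CUBIC))
# axis fit for strap bar
m4=roi&(Z>108)&(Z<121); q=W[m4][:,:2]; vx=cv2.fitLine(q.astype(np.float32),cv2.DIST_HUBER,0,.01,.01).ravel(); print("line",vx, q.min(0),q.max(0))
E
```

```text
plate ((565.1302490234375, -92.09921264648438), (248.63441467285156, 296.26190185546875), 0.15825192630290985) 11.794770981159559
strap-level pts 781
((630.7593383789062, -33.84051513671875), (67.22688293457031, 171.0577392578125), 1.6329560279846191)
nut [636.59273394 -62.63136583 122.46840966] 170
lever [606.01166081  67.78871106 162.53104013] [585.03525365  20.31013273 135.04254202] [633.55531149 109.42589164 197.06058851]
last [ 260.43058481 -231.76157527   63.19209362] ((265.79595947265625, -225.6582489013672), (235.1029815673828, 86.73583221435547), 14.642823219299316)
last [515.62296526 -98.81925773  74.6202856 ] ((510.6503601074219, -94.02511596679688), (87.74552154541016, 235.26463317871094), 4.526626110076904)
last [252.76603491 280.1844761   63.54718987] ((261.38214111328125, 276.6358337402344), (87.17842864990234, 236.07481384277344), 34.69805145263672)
line [ 2.1402729e-01 -9.7682768e-01  6.2968414e+02 -4.1502846e+01] [ 595.49461445 -119.94351564] [665.83174299  51.01101213]
```

View pics/c1.png

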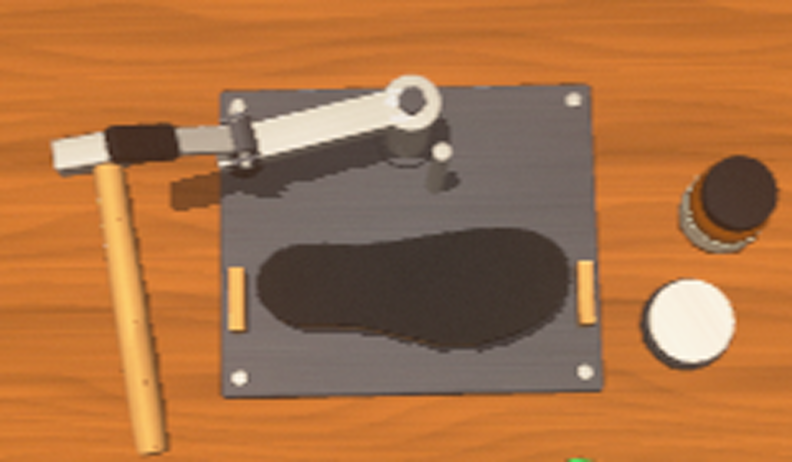

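The plate centre (565,-92) and a yaw of about 0 put the pivot at (645,-92). The pin offset in the image agrees, and the strap angle is about 1.355. I now push the strap round, with the finger on its +x side.

```bash
cat >> h.py <<'E'
P=np.array([645.,-92.])
def quat(m):
    x=np.array([*m,0.]);z=np.array([0,0,-1.]);q=R.from_matrix(np.stack([x,np.cross(z,x),z],1)).as_quat();return [q[3],*q[:3]]
def pose(a,gap,sgn,rad=82,z=90):
    u=np.array([-np.cos(a),np.sin(a)]);m=np.array([-np.sin(a),-np.cos(a)])
    return [*(P+rad*u-m*(25+gap)),z],quat(sgn*m)
def st(t=""):
    s=readout.read_state();print(t,round(s["clock"],2),np.round(s["position"],1),np.round(s["ft_force"],1),flush=True)
E
python3 - <<'E'
from h import *
for sgn in(1,-1):
    js=[inverse_kinematics(*pose(a,2,sgn)) for a in(1.355,.7,0)]
    print(sgn,[None if j is None else np.round(j,2) for j in js])
    if all(j is not None for j in js) : good=sgn if 'good' not in dir() or abs(js[2][5])+abs(js[0][5])<best else good; best=min(abs(j[5]) for j in js) if False else abs(js[2][5])+abs(js[0][5])
print("sgn",good)
a0=1.355
hand.grip(0.0)
p,q=pose(a0,14,good)
r.move_pose([*p[:2],270],q); st("above")
r.servo_line(p,v=180); st("down")
hit=r.servo_line(*pose(a0,-6,good)[:1],v=40,stop_force=2.0); st(f"contact {hit}")
for a in np.arange(1.2,0.05,-.15):
    h=r.servo_line(*pose(a,0,good),v=90,stop_force=25)
    st(f"a={a:.2f} {h}")
    if h: break
E
```

```text
1 [array([-0.12,  0.63,  0.01,  0.95,  0.  , -0.34]), array([-0.15,  0.54, -0.16,  0.87,  0.  , -1.02]), array([-0.24,  0.48, -0.26,  0.83,  0.  , -1.81])]
-1 [array([-0.12,  0.63,  0.01,  0.95,  0.  ,  2.8 ]), array([-0.15,  0.54, -0.16,  0.87,  0.  ,  2.12]), array([-0.24,  0.48, -0.26,  0.83,  0.  ,  1.33])]
sgn 1
above 4.4 [665.4  -2.6 270.1] [ 0.2 -0.4  0.5]
down 5.55 [666.3  -3.6  91.2] [-0.2 -0.7  0.4]
contact True 5.97 [650.2  -6.8  90. ] [-0.6 -0.3 -0.8]
a=1.20 False 6.28 [638.4  -6.5  90. ] [-0.7  0.1 -0.3]
a=1.05 False 6.58 [626.1  -8.5  90. ] [-0.1  0.3  0.4]
a=0.90 False 6.88 [614.  -12.3  90. ] [-0.6 -0.4 -0.2]
a=0.75 False 7.17 [602.5 -17.9  90.1] [-0.5  0.7  0.2]
a=0.60 False 7.47 [592.  -25.1  90.1] [-0.   0.7  0.3]
a=0.45 False 7.78 [582.6 -33.8  90.1] [-0.2  0.3 -0.2]
a=0.30 False 8.07 [574.5 -43.8  90.1] [ 0.2 -1.   0.5]
a=0.15 False 8.38 [568.1 -54.9  90.1] [ 0.5 -0.2 -0.8]
```

```bash
python3 - <<'E'
from h import *
p=read_camera("scene"); cv2.imwrite("pics/s2.png",cv2.resize(p["image"][150:350,180:420],None,fx=3,fy=3,interpolation=cv2.INTER_CUBIC))
E
```

```text
(no output)
```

View pics/s2.png

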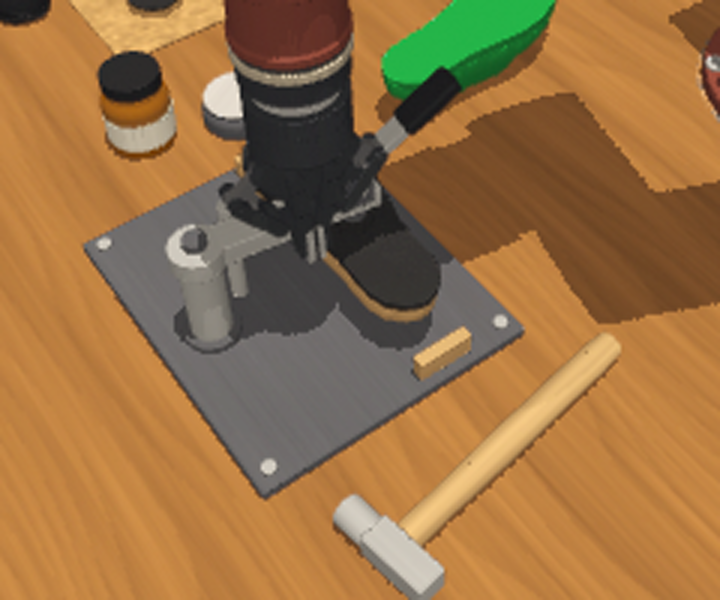

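The strap has followed the finger at crop (310,240) and is nearly home over the sole, with the lever still up. I push on to the stop, back off and check the angle.

```bash
python3 - <<'E'
from h import *
h=r.servo_line(*pose(0.06,0,1),v=60,stop_force=14); st(f"{h}")
if not h: h=r.servo_line(pose(0,-12,1)[0],v=30,stop_force=14); st(f"end {h}")
r.servo_line(pose(0,25,1)[0],v=120); 
p=pose(0,25,1)[0]; r.servo_line([p[0],p[1],230],v=250)
r.move_pose([480,70,270],quat([0,-1])); st("clear")
p=read_camera("top");W=cloud(p)
cv2.imwrite("pics/c2.png",cv2.resize(p["image"][100:240,220:460],None,fx=3.3,fy=3.3,interpolation=cv2.INTER_CUBIC))
X,Y,Z=np.moveaxis(W,-1,0); m=(X>530)&(X<615)&(Y>-135)&(Y<-45)&(Z>110)&(Z<122)&(~((Y<-108)&(X>598)))
print("strap line",cv2.fitLine(W[m][:,:2].astype(np.float32),cv2.DIST_HUBER,0,.01,.01).ravel(),m.sum())
m=(X>400)&(X<512)&(Y>-135)&(Y<-50)&(Z>135)&(Z<215); w=W[m];print("lever",w.mean(0),w.min(0),w.max(0))
for l in("lever_tip","last"):print(l,[np.round(d["position"]) for d in find_in(l,p)])
E
```

```text
False 8.7 [564.9 -62.   90. ] [ 0.6  0.6 -0.2]
end True 9.08 [563.5 -68.4  89.8] [0.7 4.3 3.7]
clear 10.79 [479.4  70.3 269.2] [-0.1 -0.6  0.1]
strap line [ 9.9981350e-01 -1.9311322e-02  5.7210547e+02 -9.4567085e+01] 384
lever [463.75337707 -93.6438393  172.36497631] [ 423.77393869 -111.40465601  135.4306303 ] [511.79566214 -75.87151437 200.59120576]
lever_tip [array([469., -96., 170.])]
last [array([ 514., -117.,   74.]), array([ 258., -230.,   62.])]
```

View pics/c2.png

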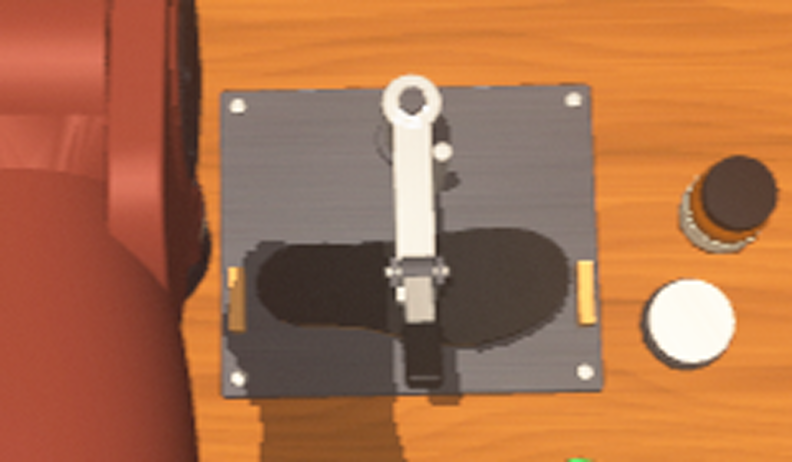

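The strap lies home against the pin at crop (442,152), and the lever points down the image to (424,385). The finger stopped on resistance at the home position. I now push the lever down along its arc.

```bash
python3 - <<'E'
from h import *
q=quat([-1,0]); s=85
def pt(t,dz=0): return [515-s*np.cos(t),-94,130+s*np.sin(t)+6.5*np.cos(t)+11*np.tan(max(t,0))*.9+dz]
r.move_pose(pt(.75,35),q); st("above")
h=r.servo_line(pt(.75,-4),v=60,stop_force=3); st(f"touch {h}")
for t in np.arange(.65,.04,-.1):
    h=r.servo_line(pt(t),v=80,stop_force=30); st(f"t={t:.2f} {h}")
    if h: break
else:
    h=r.servo_line(pt(0,-5),v=25,stop_force=20); st(f"end {h}")
e=readout.read_state()["position"]
r.servo_line([e[0],e[1],e[2]+120],v=200)
r.move_pose([440,90,280],q); st("clear")
p=read_camera("top");W=cloud(p);X,Y,Z=np.moveaxis(W,-1,0)
cv2.imwrite("pics/c3.png",cv2.resize(p["image"][100:240,220:460],None,fx=3.3,fy=3.3,interpolation=cv2.INTER_CUBIC))
for a,b in((400,410),(410,430),(430,455),(465,480),(480,500)):
    m=(X>a)&(X<b)&(Y>-101)&(Y<-86)&(Z>80)&(Z<215); print(a,b,m.sum(),np.median(Z[m]) if m.any() else None)
m=(X>530)&(X<615)&(Y>-135)&(Y<-45)&(Z>110)&(Z<122)&(~((Y<-108)&(X>598)))
print("strap line",cv2.fitLine(W[m][:,:2].astype(np.float32),cv2.DIST_HUBER,0,.01,.01).ravel(),m.sum())
E
```

```text
above 12.06 [453.  -94.1 236.8] [-0.4 -1.   0.6]
touch False 12.86 [452.9 -94.1 198.1] [ 0.1  0.3 -0.3]
t=0.65 False 13.11 [447.1 -94.  194.3] [-0.7  0.4  0.3]
t=0.55 False 13.38 [442.4 -93.9 186. ] [-0.2 -0.5  0.3]
t=0.45 False 13.64 [438.2 -93.9 177.5] [ 0.2  1.  -0.6]
t=0.35 False 13.91 [434.9 -93.9 168.8] [0.1 1.3 0.4]
t=0.25 False 14.18 [432.4 -93.9 159.8] [ 0.1 -0.5  1.4]
t=0.15 False 14.44 [430.8 -93.9 150.6] [-0.1  0.4  0.1]
t=0.05 False 14.71 [429.9 -93.9 141.2] [-0.6  0.5  0.3]
end True 15.04 [430.1 -94.2 136.1] [-4.7  1.7 17.3]
clear 16.57 [439.6  89.7 279.1] [-0.6 -0.4  0.1]
400 410 19 132.87020122300441
410 430 49 136.5315472052498
430 455 77 136.65136606352644
465 480 38 134.2997212805742
480 500 49 134.72623109672986
strap line [ 9.9989015e-01  1.4823750e-02  5.7276239e+02 -9.3364365e+01] 389
```

View pics/c3.png

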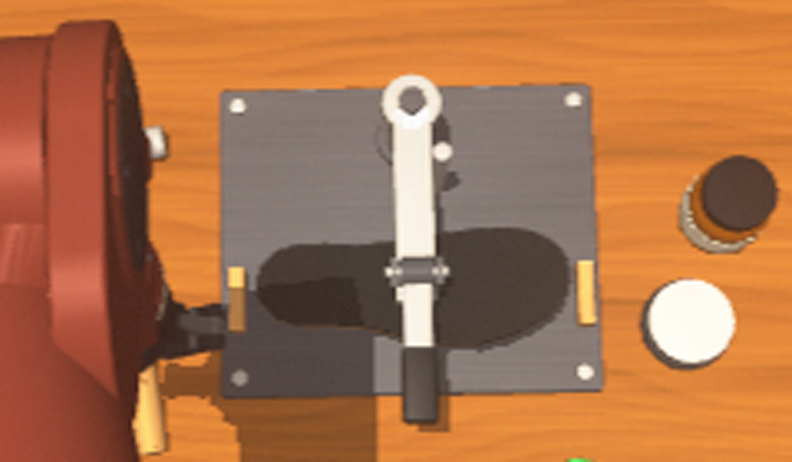

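The lever is level, with its grip top at 136.5 mm as expected. The strap is still on the pin, and the last, jar and tin haven't moved.

```bash
python3 -c "
from h import *
print(order.finish_job())"
```

```text
the job is handed in; nothing more can be done
None
```

The strap was pushed home against its stop pin first, then the lever was pushed fully down (level at the last look). The last, jar and tin hadn't moved, nothing in the motions went near the hammer (the arm partly hid it in the final picture), and the job was handed in at about 17 s; no verdict was shown.

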